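Refill the spice block and snap the cap onto the open jar

TASK

Fill up the wooden spice block, going along the row from the jar that already stands in it: first set the other capped spice jar into the middle pocket, then the open amber jar into the last pocket, so that nothing is carried in over its open mouth. Then push the black snap cap down on the amber jar while the block steadies it: press through the click and go on pressing until the cap is fully home, and finish while still holding it firmly pressed down, neither easing off nor letting go. Leave the jar already in the block, the mug, the timer and the salt shaker where they are.

Things in the scene. Friction and masses are not known exactly. Their poses are not given: they have to be found in the camera images.
- spice_block: wooden spice block, 79 mm x 218 mm x 40 mm high, fixed to the worktop; origin under its centre, its y axis runs along the row of three round pockets, z up
- pocket_1 (a point): centre of the mouth (top face of the block, 40 mm above the worktop) of the end pocket at the block's -y end, which holds the standing jar from the start. All pockets: 47 mm across, 28 mm deep (floor 12 mm above the worktop), 70 mm apart
- pocket_2 (a point): centre of the mouth of the middle pocket, empty at the start; same height and size
- pocket_3 (a point): centre of the mouth of the last pocket, at the block's +y end, empty at the start; same height and size
- standing_jar: round glass spice jar with a red cap, already standing in pocket_1; same size as capped_jar; stays there
- capped_jar: round glass spice jar with a red cap that is fixed on it, upright on the worktop; body 42 mm across, cap 44.6 mm across from 85 to 106 mm above its underside, 106 mm high, 0.08 to 0.15 kg; origin at the centre of its underside, z up
- open_jar: round amber glass jar with a blank paper label and no cap, upright on the worktop; body 42 mm across up to 78 mm, sloping in to a 25 mm neck from 86 mm; round its mouth a bead 31 mm across (widest at 96 mm, tapering to 23 mm at the top); 103 mm high, 0.1 to 0.2 kg; origin at the centre of its underside, z up
- jar_mouth (a point): centre of the open jar's mouth, 103 mm above its underside
- snap_cap: black ribbed snap cap, a round cup lying open side down on the worktop; rigid shell 42 mm across, 28 mm high, 0.06 kg; bore 35 mm across, 17 mm deep; four sprung lugs inside, 4 mm above the lower rim, leave 26 mm between them; origin at the centre of its lower rim, z up. Home on the jar, its inside top lies on the mouth and its origin is 86 mm above the jar's underside
- cap_top (a point): centre of the cap's flat top, 28 mm above its lower rim. Pushed down on the jar, the lugs meet the bead about 11 mm above home and spread, the push rising to about 7 to 15 N; about 6 mm above home they snap in under the bead and the push drops to nothing; the rest slides freely until the cap is hard home
- white_mug: white mug, 86 mm across, 88 mm high, stands behind the work; leave alone; origin at its underside
- kitchen_timer: round wind-up timer, 64 mm across, 55 mm high, stands behind the work; leave alone; origin at its underside
- salt_shaker: glass salt shaker with a grey top, 44 mm across, 90 mm high, stands behind the work; leave alone; origin at its underside
Things that resemble listed ones, but are neither listed nor needed, are in the scene too. Leave any blue or turquoise look-alike of the capped_jar alone.

How it is judged:
By the outcome, as a careful person would: the job done as asked, in the order asked, and still so for the second after the job is handed in, while the arm keeps its last pose, push and grip.
It also fails if it takes over 70 s, if anything falls off the work surface, if the arm or the gripper's body presses on something with over 40 N, if the wrist force passes 120 N, or if a joint passes its speed limit or range.

ROBOT

A 6-joint arm with a two-finger parallel gripper is mounted at the origin on a cart in front of the work surface, level with it; the furniture and walls round the work are solid. World frame = base frame: x ahead of the robot, y to its left, z up, the work surface at z = 0. Lengths are in mm, angles in degrees, forces in N, time in s.
With the tool pointing down it reaches from about 300 to 850 mm from the base axis. Payload 4.2 kg.
Tool frame: the origin (TCP) lies between the finger pads; the fingertips stand 14 mm ahead of it and the grasp point (between the pads) lies 5 mm behind it; z points along the fingers, y is the line along which they close (so a half turn about z gives the same grasp; the last joint's range is limited). The gripper opens to 91 mm and grips with 3 to 60 N. Pads are 32 mm wide; open, the fingers measure 118 mm over their backs; the gripper's body (76 mm by 178 mm) begins 60 mm behind the grasp point.
Start: joints at [72.995, 18.312, 89.639, -0, 72.044, -1.146], TCP at [157.137, 553.127, 227.976] pointing down, gripper open.
Joint ranges: [-177.97, 177.97], [-48.28, 115.42], [12.27, 149.76], [-77.06, 257.06], [2.81, 150.46], [-146.56, 146.56]. Speed limits (degrees/s): [147.25, 147.25, 180, 180, 180, 180].

INTERFACE

Orientations are given as [roll, pitch, yaw] about the fixed x, y, z axes, in that order (R = Rz(yaw) Ry(pitch) Rx(roll)).
In Python, from workcell import * gives the robot as it stands. The module is installed in compiled form; this text tells all that it offers.
- The arm moves only by the tool send_rows, never from a script. Its argument "deltas" is a list of rows, each a list of 2 entries, a list of its own where there are three numbers: the shift along the tool's x, y, z normalised to -1 to 1, where 1 is 0.5 m, then the turn, a rotation vector about the tool's x, y, z normalised to -1 to 1, where 1 is 0.5 rad. A call has 1 to 10 rows; each row shifts and turns the commanded pose from where the row before left it, along the tool's axes as they then stand; what a row does not reach is not made up. A row lasts 1/10 s, in which the tool goes at most 50 mm and 8.59 degrees, less where a joint would pass 70% of its speed; a pose out of reach is approached as far as the arm can. A call with a number of a shift or a turn outside -1 to 1 is refused whole. A call with a gripper value outside its range is refused whole. "grip" is the closure, from 0 (fully open) to 1 (shut), set as the call begins (left out, the last holds). The fingers move at their own pace and stop on an object; "grip_force" is the grip in N (left out, the last holds). Time passes only in rows, so rows that do not move let the fingers close. It gives the time, the measured TCP pose, the force, the opening and the grip force at its end, in the units of the state.
- state(): the state, without advancing time (a new reading comes with each control period).
- grab_frame(name): name is "side" or "top"; returns the picture (384x512x3 uint8, red, green, blue); there is no depth.
- calibration(name): a dict with "mtx" (3x3 intrinsics, pixels), "R" (3x3) and "t" (3): a world point X has camera coordinates R X + t. Camera axes: x right, y down, z forward; pixel columns grow to the right and rows downward; lengths in mm; the calibration is good to about 2 mm. A picture is of the moment at which its call begins. calibration takes no time and is no camera call.
- job_done(): hands the job in; it is judged then, once.
Trained networks look in the newest picture that a camera, given by its name, has taken for a name from the list of things; names that differ only in an ending like _2 or _b are one class to them, and where a whole thing is asked for, a point or a joint stands for the part that bears it (a point fixed in the world has none). Each returns a list of dicts, best first, with "p" (0 to 1); they miss things now and then, are a little off and sometimes report something else, mostly with a low value. They report only what shows in the picture. A call takes as long as a camera call. They do not tell look-alikes from the thing itself.
- trace(camera, label): "pixels" (384x512 bool, what is visible of it) and "bbox" ([left, top, width, height] in pixels, round what is visible of it).
The state is a dict: "time_s": time; "qpos": joint angles; "qvel": joint speeds; "effort": joint torques, N m; "ee_pos": TCP position; "ee_rot": TCP orientation; "force": force on the tool from outside, world axes, zero at the start; "torque": the same for the moment, N m; "gripper_width": finger opening in mm; "gripper_force": force on a finger pad.
Only numpy, scipy, OpenCV 4.12 (cv2) and the standard library are available. Lean on these libraries where they do the work, as an engineer would, in place of code of your own. Each camera call takes 0.05 s, during which the arm holds its last target. There are 200 camera calls.

## Working session

There is one attempt and no reset: what is moved stays moved. The work goes in short steps, Python scripts to look and compute and a tool call to move; the robot and the scene stay as the last step left them, time stands still between calls to the robot, and variables do not carry over. Pictures are saved under pics/ and viewed, at most 14 in all, crops included, and the job is handed in when it is done.

Besides the shell and the picture viewer there is one more tool, called after "Request:" as name(argument=value, ...) on one line, values as JSON. send_rows: Moves the arm, as the interface text tells. Scaled input: -1 to 1 covers 0.5 m each way for a shift and 0.5 rad each way for a turn. Its arguments: {"type":"object","properties":{"deltas":{"type":"array","items":{"type":"array"}},"grip":{"type":"number"},"grip_force":{"type":"number"}},"required":["deltas"]}

```bash
mkdir -p pics
python3 - <<'E'
from workcell import *
import cv2, numpy as np
s=state(); print(s['time_s'],s['ee_pos'],s['ee_rot'],s['force'],s['gripper_width'])
for n in ("side","top"):
    im=grab_frame(n); cv2.imwrite(f"pics/{n}0.png",im[...,::-1])
    c=calibration(n); C=-np.array(c['R']).T@np.array(c['t']); print(n,np.round(C),np.round(c['R'],3).tolist(),np.round(c['mtx'],1).tolist())
    for l in ("spice_block","capped_jar","open_jar","snap_cap","standing_jar"):
        print(l,[(round(d['p'],2),d['bbox']) for d in trace(n,l)])
E
```

```text
0.0 [156.99852493 552.65644824 227.08295082] [-1.79894764e+02 -7.54166360e-04  1.64139922e+02] [-0.2153977   0.2786733   0.32365365] 91.14878466603221
side [ 496. -797.  554.] [[1.0, -0.024, 0.02], [0.006, -0.481, -0.877], [0.031, 0.876, -0.481]] [[349.4, 0.0, 256.0], [0.0, 349.4, 193.0], [0.0, 0.0, 1.0]]
spice_block [(0.64, [215.1, 190.9, 32.2, 59.1])]
capped_jar [(0.92, [201.0, 151.2, 15.1, 35.2]), (0.92, [251.6, 149.6, 8.5, 33.7]), (0.59, [221.2, 147.4, 9.8, 25.9])]
open_jar [(0.86, [237.4, 160.4, 11.2, 34.8]), (0.38, [218.1, 144.5, 14.8, 29.3])]
snap_cap [(0.81, [219.9, 277.1, 22.1, 24.0])]
standing_jar [(0.56, [218.3, 195.1, 19.3, 35.2])]
top [ 332.    9. 1355.] [[0.029, -1.0, 0.005], [-0.988, -0.03, -0.152], [0.152, -0.001, -0.988]] [[387.2, 0.0, 259.4], [0.0, 387.2, 187.2], [0.0, 0.0, 1.0]]
spice_block [(0.77, [222.1, 200.0, 61.8, 28.0])]
capped_jar [(0.78, [162.8, 225.7, 18.3, 16.0]), (0.75, [137.4, 208.8, 23.3, 17.0]), (0.46, [220.5, 199.8, 63.7, 28.7])]
open_jar [(0.75, [182.5, 191.3, 13.9, 14.4]), (0.31, [137.9, 207.0, 22.4, 17.5])]
snap_cap [(0.68, [222.1, 198.8, 62.4, 26.1]), (0.6, [322.7, 204.6, 8.7, 13.5])]
standing_jar [(0.72, [267.8, 205.2, 12.9, 12.5])]
```

View pics/side0.png

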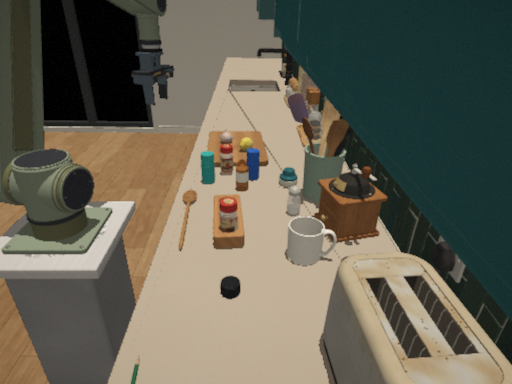

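View pics/top0.png

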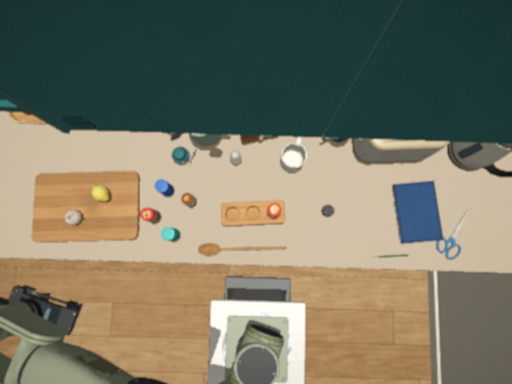

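```bash
cat > h.py <<'E'
from workcell import *
import cv2, numpy as np
K={n:calibration(n) for n in("side","top")}
def proj(n,X):
    c=K[n];p=np.array(c['R'])@np.array(X,float)+np.array(c['t']);return (np.array(c['mtx'])@p/p[2])[:2]
def ray(n,uv):
    c=K[n];R=np.array(c['R']);d=R.T@np.linalg.inv(np.array(c['mtx']))@np.array([uv[0],uv[1],1.]);return -R.T@np.array(c['t']),d
def atz(n,uv,z):
    C,d=ray(n,uv);return C+d*(z-C[2])/d[2]
def tri(a,b):
    (C1,d1),(C2,d2)=ray("side",a),ray("top",b)
    s=np.linalg.lstsq(np.c_[d1,-d2],C2-C1,rcond=None)[0];p,q=C1+s[0]*d1,C2+s[1]*d2
    return (p+q)/2,np.linalg.norm(p-q)
def cen(m):
    ys,xs=np.nonzero(m);return np.array([xs.mean(),ys.mean()])
E
python3 - <<'E'
from h import *
a=np.mean([grab_frame("top").astype(float) for _ in range(4)],0).astype(np.uint8);b=np.mean([grab_frame("side").astype(float) for _ in range(4)],0).astype(np.uint8)
np.save("a.npy",a);np.save("b.npy",b)
can=np.zeros((600,800,3),np.uint8)
def put(im,x,y,w,h,X,Y,k):
    r=cv2.resize(im[y:y+h,x:x+w],None,fx=k,fy=k,interpolation=cv2.INTER_CUBIC);can[Y:Y+r.shape[0],X:X+r.shape[1]]=r
put(a,135,175,80,70,0,0,4); put(a,215,180,120,55,325,0,4)
put(b,190,130,80,75,0,290,4); put(b,205,185,50,75,325,290,4); put(b,210,268,45,40,530,290,4)
cv2.imwrite("pics/z.png",can[...,::-1])
def red(im,x,y,w,h,f):
    m=np.zeros(im.shape[:2],bool);i=im.astype(int);m[y:y+h,x:x+w]=f(i[y:y+h,x:x+w]);return m
R=lambda i:(i[...,0]>110)&(i[...,1]<90)&(i[...,2]<90)&(i[...,0]-i[...,1]>60)
B=lambda i:i.max(-1)<70
for nm,im,x,y,w,h,f in [("cap jar top",a,138,205,24,22,R),("stand top",a,262,198,24,24,R),("cap jar side",b,215,135,22,36,R),("stand side",b,215,190,28,25,R),("snap top",a,315,198,26,26,B),("snap side",b,212,270,36,34,B)]:
    m=red(im,x,y,w,h,f);print(nm,m.sum(),cen(m).round(2),cv2.boundingRect(m.astype(np.uint8)))
for p in [(400,370,0),(400,370,106),(420,-200,28)]: print(p,proj("top",p),proj("side",p))
for nm,uv,z in [("capjar",(149,214.5),100),("open",(188,200),103),("block",(253,213),40),("cap",(328,210),28),("stand",(274.5,210.5),118)]: print(nm,atz("top",uv,z).round(1))
E
```

```text
Traceback (most recent call last):
ValueError: could not broadcast input array from shape (220,480,3) into shape (220,475,3)
```

```bash
cat > m.py <<'E'
from h import *
a=np.load("a.npy");b=np.load("b.npy")
can=np.zeros((600,800,3),np.uint8)
def put(im,x,y,w,h,X,Y,k):
    r=cv2.resize(im[y:y+h,x:x+w],None,fx=k,fy=k,interpolation=cv2.INTER_CUBIC);can[Y:Y+r.shape[0],X:X+r.shape[1]]=r
put(a,135,175,80,70,0,0,4); put(a,217,180,118,55,325,0,4)
put(b,190,130,80,75,0,290,4); put(b,205,185,50,75,325,290,4); put(b,210,268,45,40,530,290,4)
cv2.imwrite("pics/z.png",can[...,::-1])
def red(im,x,y,w,h,f):
    m=np.zeros(im.shape[:2],bool);i=im.astype(int);m[y:y+h,x:x+w]=f(i[y:y+h,x:x+w]);return m
R=lambda i:(i[...,0]>110)&(i[...,1]<90)&(i[...,2]<90)&(i[...,0]-i[...,1]>60)
B=lambda i:i.max(-1)<70
for nm,im,x,y,w,h,f in [("cap jar top",a,138,205,24,22,R),("stand top",a,262,198,24,24,R),("cap jar side",b,215,135,22,36,R),("stand side",b,215,190,28,25,R),("snap top",a,315,198,26,26,B),("snap side",b,212,270,36,34,B)]:
    m=red(im,x,y,w,h,f);print(nm,m.sum(),cen(m).round(2),cv2.boundingRect(m.astype(np.uint8)))
for p in [(400,370,0),(400,370,106),(420,-200,28)]: print(p,proj("top",p),proj("side",p))
for nm,uv,z in [("capjar",(149,214.5),100),("open",(188,200),103),("block",(253,213),40),("cap",(328,210),28),("stand",(274.5,210.5),118)]: print(nm,atz("top",uv,z).round(1))
E
python3 m.py
```

```text
cap jar top 47 [149.43 214.43] (139, 209, 16, 12)
stand top 23 [273.13 214.04] (268, 209, 12, 8)
cap jar side 59 [226.15 148.2 ] (220, 144, 13, 9)
stand side 126 [227.66 205.15] (220, 197, 17, 16)
snap top 0 [nan nan] (0, 0, 0, 0)
snap side 356 [229.9  287.16] (221, 276, 19, 23)
(400, 370, 0) [154.18049436 224.05827575] [219.33635685 172.27313393]
(400, 370, 106) [145.50299921 222.14496142] [218.4150109  145.14208931]
(420, -200, 28) [318.99406819 222.69488351] [210.57405082 271.28247365]
capjar [425.3 362.3 100. ]
open [476.  238.3 103. ]
block [445.4  26.6  40. ]
cap [ 464.5 -230.7   28. ]
stand [448.8 -43.  118. ]h.py:15: RuntimeWarning: Mean of empty slice.
  ys,xs=np.nonzero(m);return np.array([xs.mean(),ys.mean()])
  ret = ret.dtype.type(ret / rcount)
```

View pics/z.png

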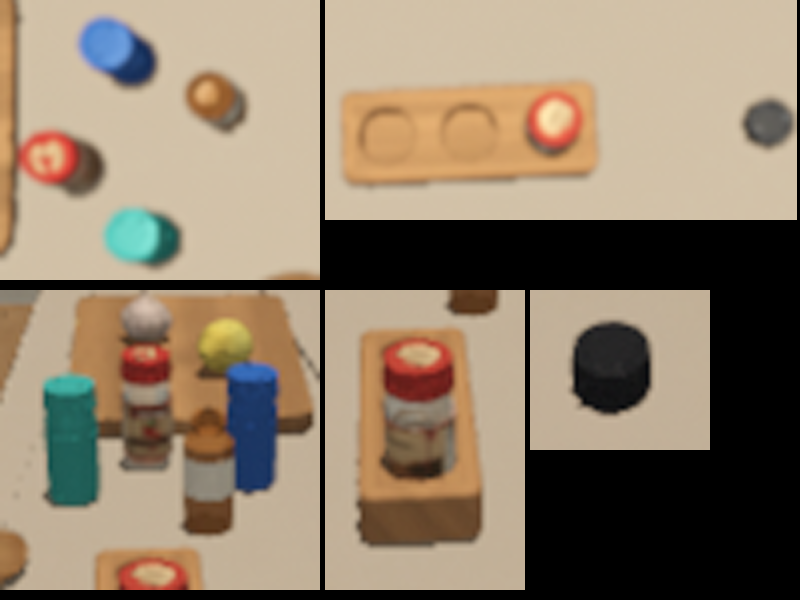

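Side view: the red-capped jar is at about (227,155). The turquoise (208,167) and blue (252,164) ones are look-alikes and are left alone. The open amber jar is at (242,176), the standing jar in the block at (228,213) and the black cap at (230,287).
Top view: capped jar (148,215), open jar (188,199), pockets 3 and 2 at (231,213) and (252,213), cap (328,210). The red cap is the only match to the description, and the crop confirms it.

```bash
cat > fit.py <<'E'
from h import *
from scipy.optimize import minimize
S=8
def ring(x,y,z,r):
    t=np.linspace(0,2*np.pi,40,endpoint=False);return np.c_[x+r*np.cos(t),y+r*np.sin(t),np.full(40,z)]
def fru(x,y,prof):   # list of (z,r)
    return [np.r_[ring(x,y,*p),ring(x,y,*q)] for p,q in zip(prof,prof[1:])]
def render(n,solids,box):
    x0,y0,w,h=box;m=np.zeros((h*S,w*S),np.uint8)
    for P in solids:
        uv=np.array([proj(n,p) for p in P]);uv=((uv+.5-[x0,y0])*S).astype(np.float32)
        cv2.fillConvexPoly(m,cv2.convexHull(uv).round().astype(np.int32),1)
    return cv2.resize(m.astype(np.float32),(w,h),interpolation=cv2.INTER_AREA)
def mask(im,box,f,hull=True):
    x0,y0,w,h=box;c=cv2.resize(im[y0:y0+h,x0:x0+w],None,fx=S,fy=S,interpolation=cv2.INTER_CUBIC)
    m=f(c.astype(int)).astype(np.uint8)
    k,l,st,_=cv2.connectedComponentsWithStats(m);m=(l==1+np.argmax(st[1:,4])).astype(np.uint8)
    if hull:
        p=cv2.convexHull(max(cv2.findContours(m,cv2.RETR_EXTERNAL,cv2.CHAIN_APPROX_NONE)[0],key=cv2.contourArea));cv2.fillConvexPoly(m,p,1)
    return cv2.resize(m.astype(np.float32),(w,h),interpolation=cv2.INTER_AREA)
def fit(model,views,p0,step):
    # views: (cam,image,box,colour test,hull)
    M=[(n,b,mask(im,b,f,h)) for n,im,b,f,h in views]
    c=lambda p:sum(((render(n,model(p),b)-m)**2).sum() for n,b,m in M)
    sx=np.r_[[p0],np.array(p0)+np.diag(step)]
    r=minimize(c,p0,method="Nelder-Mead",options=dict(initial_simplex=sx,xatol=.05,fatol=.01))
    return r.x.round(1),round(r.fun,1),[round(float(m.sum())) for *_,m in M]
R=lambda i:(i[...,0]-i[...,1]>70)&(i[...,2]<110)
D=lambda i:i.max(-1)<120
W=lambda i:(i[...,0]-i[...,2]>60)
def box(p):
    x,y,w=p[:3];z=p[3] if len(p)>3 else 40;c,s=np.cos(np.radians(w)),np.sin(np.radians(w))
    return [np.array([[x+c*u-s*v,y+s*u+c*v,h] for u in(-39.5,39.5) for v in(-109,109) for h in(0,z)])]
capz=lambda p:fru(p[0],p[1],[(p[2]-21,22.3),(p[2],22.3)])
snap=lambda p:fru(p[0],p[1],[(p[2]-28,21),(p[2],21)])
E
cat > m2.py <<'E'
from fit import *
a=np.load("a.npy");b=np.load("b.npy")
T=lambda bx,f,h=True:("top",a,bx,f,h)
Sd=lambda bx,f,h=True:("side",b,bx,f,h)
print("capped",fit(capz,[T((136,203,24,24),R),Sd((215,138,22,22),R)],[425,362,106],[6,6,6]))
print("stand",fit(capz,[T((262,196,24,26),R),Sd((215,190,28,26),R)],[445,-43,118],[6,6,6]))
print("snap",fit(snap,[T((315,196,26,28),D),Sd((212,268,38,38),D)],[462,-231,28],[6,6,6]))
tb=(214,192,78,44);sb=(205,183,50,75)
print("block",fit(lambda p:box(p),[T(tb,W)],[445,27,2],[5,5,3]))
print("block2",fit(lambda p:box(p),[T(tb,W),Sd(sb,W)],[445,27,2,40],[5,5,3,5]))
up=lambda p:fru(p[0],p[1],[(63,21),(78,21),(86,12.5),(96,15.5),(103,11.5)])
print("open top",fit(up,[T((178,188,20,20),W,False)],[474,238],[6,6]))
fl=lambda p:fru(p[0],p[1],[(0,21),(p[2],21)])
A=lambda i:(i[...,0]-i[...,2]>55)
print("open side",fit(fl,[Sd((230,176,20,22),A,False)],[474,238,33],[6,6,6]))
G=lambda i:(i[...,2]-i[...,0]>10)
tq=lambda p:fru(p[0],p[1],[(0,p[3]),(p[2],p[3])])
print("turq",fit(tq,[T((155,220,30,28),G),Sd((196,146,24,42),G)],[360,300,100,21],[6,6,6,2]))
print("blue",fit(tq,[T((150,175,30,28),G),Sd((243,144,20,42),G)],[510,310,100,21],[6,6,6,2]))
for z in(300,500,700): print("cabinet edge",atz("top",(300,135),z).round())
E
python3 m2.py
```

```text
capped (array([427.5, 370.8, 106.1]), np.float64(20.3), [154, 99])
stand (array([453.2, -41.8, 119. ]), np.float64(14.6), [166, 233])
snap (array([ 463.7, -229.6,   24.2]), np.float64(28.2), [99, 389])
block (array([448.3,  28.4,   4.4]), np.float64(7.2), [1528])
block2 (array([447.2,  30. ,   3.9,  37.3]), np.float64(138.3), [1528, 1473])
open top (array([484.9, 248.1]), np.float64(8.9), [116])
open side (array([484.1, 253.3,   8.4]), np.float64(7.9), [81])
turq (array([365.9, 300.8, 103.9,  21. ]), np.float64(13.9), [206, 404])
blue (array([521.7, 331.8, 105.4,  20.6]), np.float64(16.9), [228, 379])
cabinet edge [ 647. -102.  300.]
cabinet edge [587. -81. 500.]
cabinet edge [528. -60. 700.]
```

```bash
cat > plan.py <<'E'
import sys
from h import *
from scipy.spatial.transform import Rotation as Ro
# usage: plan.py x y z yaw : total tilt/yaw turn (normalised, tool axes) first, then total shift (normalised, in the turned tool axes)
t=list(map(float,sys.argv[1:]));s=state()
R0=Ro.from_euler('xyz',s['ee_rot'],degrees=True);Rt=Ro.from_euler('xyz',[180,0,t[3]],degrees=True)
print("now",round(s['time_s'],2),s['ee_pos'].round(1),s['ee_rot'].round(1),'F',np.round(s['force'],1),'w',round(s['gripper_width'],1),'q',np.round(s['qpos'],0))
print("turn",((R0.inv()*Rt).as_rotvec()/.5).round(4))
d=np.array(t[:3])-s['ee_pos'];print("shift",(Rt.inv().apply(d)/500).round(4),"mm",np.linalg.norm(d).round(1))
E
python3 plan.py 427.5 370.8 200 184.4
```

```text
now 1.0 [157.1 553.1 228. ] [180.   -0.  164.1] F [0.1 0.2 0.4] w 91.1 q [73. 18. 90.  0. 72. -1.]
turn [ 2.000e-04  0.000e+00 -7.071e-01]
shift [-0.5112 -0.4051  0.056 ] mm 327.3
```

Request:
send_rows(deltas=[[[0,0,0],[0,0,-0.2357]],[[0,0,0],[0,0,-0.2357]],[[0,0,0],[0,0,-0.2357]],[[-0.073,-0.0579,0.008],[0,0,0]],[[-0.073,-0.0579,0.008],[0,0,0]],[[-0.073,-0.0579,0.008],[0,0,0]],[[-0.073,-0.0579,0.008],[0,0,0]],[[-0.073,-0.0579,0.008],[0,0,0]],[[-0.073,-0.0579,0.008],[0,0,0]],[[-0.073,-0.0579,0.008],[0,0,0]]], grip=0.0)

```text
time_s: 2.0
ee_pos: [428.9, 369.5, 200.0]
ee_rot: [180.0, 0.0, -175.6]
force: [-0.0, 1.0, 0.3]
gripper_width: 91.1
gripper_force: 0.0
```

```bash
python3 plan.py 427.5 370.8 55 184.4
```

```text
now 2.0 [428.9 369.5 200. ] [ 180.     0.  -175.6] F [-0.   1.   0.3] w 91.1 q [ 40.  19.  93.   0.  68. -55.]
turn [ 0.0011  0.001  -0.0002]
shift [0.0026 0.0029 0.2901] mm 145.1
```

Request:
send_rows(deltas=[[[0,0,0],[0,0,0]],[[0,0,0.05],[0,0,0]],[[0,0,0.05],[0,0,0]]])

```text
time_s: 2.3
ee_pos: [427.9, 371.1, 150.1]
ee_rot: [179.9, 0.1, -175.7]
force: [-0.2, 0.7, -0.2]
gripper_width: 91.4
gripper_force: 0.0
```

```bash
python3 plan.py 427.5 370.8 55 184.4
python3 - <<'E'
from fit import *
a=grab_frame("top");b=grab_frame("side")
print("capped",fit(capz,[("side",b,(215,138,22,22),R,True)],[427,370,106],[6,6,6]))
can=np.hstack([cv2.resize(a[180:255,120:200],(400,375)),cv2.resize(b[90:200,185:285],(400,440))[:375]])
cv2.imwrite("pics/c1.png",can[...,::-1])
E
```

```text
now 2.3 [427.9 371.1 150.1] [ 1.799e+02  1.000e-01 -1.757e+02] F [-0.2  0.7 -0.2] w 91.4 q [ 40.  21.  98.   0.  61. -55.]
turn [ 0.0036  0.0034 -0.0022]
shift [ 0.0008 -0.0004  0.1903] mm 95.1
capped (array([404.1, 737.4, -41.6]), np.float64(2.2), [67])
```

View pics/c1.png

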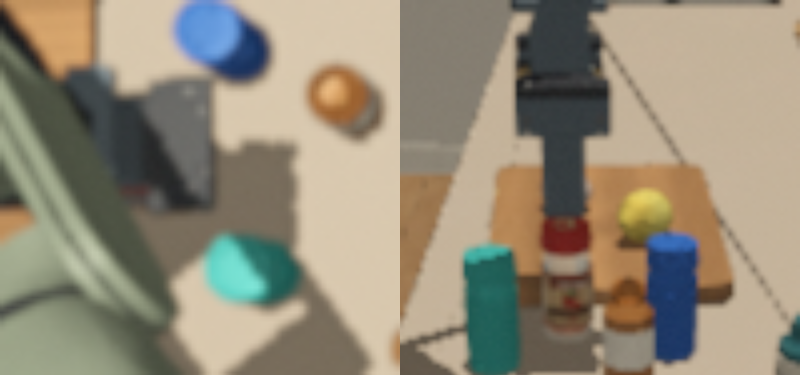

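The gripper is centred over the red jar (side crop: finger centre at 564, cap centre at 566). The turquoise and blue look-alikes stand clear.

Request:
send_rows(deltas=[[[0,0,0.04],[0,0,0]],[[0,0,0.04],[0,0,0]],[[0,0,0.04],[0,0,0]],[[0,0,0.04],[0,0,0]],[[0,0,0.03],[0,0,0]],[[0,0,0],[0,0,0]]])

```text
time_s: 3.0
ee_pos: [426.4, 370.7, 54.3]
ee_rot: [-179.9, -0.1, -175.6]
force: [0.7, 0.2, 0.4]
gripper_width: 91.3
gripper_force: 0.0
```

Request:
send_rows(deltas=[[[0,0,0],[0,0,0]],[[0,0,0],[0,0,0]],[[0,0,0],[0,0,0]],[[0,0,0],[0,0,0]],[[0,0,0],[0,0,0]],[[0,0,0],[0,0,0]],[[0,0,0],[0,0,0]],[[0,0,0],[0,0,0]]], grip=1.0, grip_force=20)

```text
time_s: 3.8
ee_pos: [427.4, 370.6, 55.1]
ee_rot: [-180.0, 0.0, -175.6]
force: [-1.0, -1.0, 1.8]
gripper_width: 44.0
gripper_force: 20.0
```

Request:
send_rows(deltas=[[[0,0,-0.02],[0,0,0]],[[0,0,-0.05],[0,0,0]],[[0,0,-0.05],[0,0,0]],[[0,0,-0.06],[0,0,0]],[[0,0,-0.06],[0,0,0]],[[0,0,-0.06],[0,0,0]],[[0,0,0],[0,0,0]]])

```text
time_s: 4.5
ee_pos: [429.3, 372.3, 209.9]
ee_rot: [179.7, 0.5, -175.6]
force: [1.1, -0.8, -0.7]
gripper_width: 43.8
gripper_force: 20.0
```

```bash
python3 plan.py 448.3 28.4 205 94.4
```

```text
now 4.5 [429.3 372.3 209.9] [ 179.7    0.5 -175.6] F [ 1.1 -0.8 -0.7] w 43.8 q [ 40.  18.  93.   0.  69. -55.]
turn [0.0216 0.0033 3.1414]
shift [-0.6887 -0.0149  0.0097] mm 344.5
```

Request:
send_rows(deltas=[[[0,0,0],[0,0,0.26]],[[0,0,0],[0,0,0.26]],[[0,0,0],[0,0,0.26]],[[0,0,0],[0,0,0.26]],[[0,0,0],[0,0,0.26]],[[0,0,0],[0,0,0.26]],[[0,0,0],[0,0,0.26]],[[0,0,0],[0,0,0.26]],[[0,0,0],[0,0,0.26]],[[0,0,0],[0,0,0.26]]])

```text
time_s: 5.5
ee_pos: [426.8, 370.2, 203.7]
ee_rot: [-179.9, 0.0, 109.6]
force: [-0.0, 0.0, -1.0]
gripper_width: 43.7
gripper_force: 20.0
```

Request:
send_rows(deltas=[[[0,0,0],[0,0,0.26]],[[0,0,0],[0,0,0.28]],[[-0.08,-0.002,0],[0,0,0]],[[-0.09,-0.002,0],[0,0,0]],[[-0.09,-0.002,0],[0,0,0]],[[-0.09,-0.002,0],[0,0,0]],[[-0.09,-0.002,0],[0,0,0]],[[-0.09,-0.002,0],[0,0,0]],[[-0.08,-0.002,0],[0,0,0]],[[-0.07,-0.001,0],[0,0,0]]])

```text
time_s: 6.5
ee_pos: [445.3, 29.2, 204.1]
ee_rot: [-179.9, -0.0, 94.4]
force: [0.5, -0.1, -1.5]
gripper_width: 43.9
gripper_force: 20.0
```

Request:
send_rows(deltas=[[[0,0,0],[0,0,0]],[[0,0,0],[0,0,0]]])

```text
time_s: 6.7
ee_pos: [445.8, 30.7, 204.3]
ee_rot: [-179.9, -0.0, 94.3]
force: [-0.2, 0.0, -0.7]
gripper_width: 44.1
gripper_force: 20.0
```

```bash
python3 plan.py 448.3 28.4 150 94.4;python3 - <<'E'
from fit import *
for n in("side","top"): 
    im=grab_frame(n);cv2.imwrite(f"pics/{n}2.png",im[...,::-1])
a=cv2.imread("pics/side2.png");b=cv2.imread("pics/top2.png")
cv2.imwrite("pics/c2.png",np.hstack([cv2.resize(a[110:260,170:290],(400,500)),cv2.resize(b[170:250,200:300],(400,320),interpolation=cv2.INTER_CUBIC)[:500] if 0 else cv2.copyMakeBorder(cv2.resize(b[170:250,200:300],(400,320)),0,180,0,0,0)]))
E
```

```text
now 6.7 [445.8  30.7 204.3] [-179.9   -0.    94.3] F [-0.2  0.  -0.7] w 44.1 q [  2.   8. 107.   0.  65.  -2.]
turn [-0.0027 -0.0015 -0.0028]
shift [-0.005   0.0047  0.1085] mm 54.4
```

View pics/c2.png

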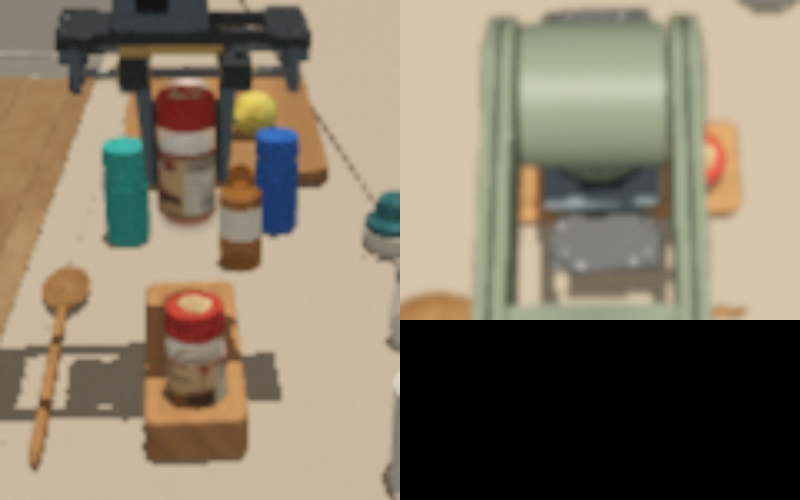

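The jar hangs upright between the fingers, at about (226,157) in the side view. I'll check its offset in the hand against the standing jar, using the same camera.

```bash
cat > m3.py <<'E'
from fit import *
b=np.mean([grab_frame("side").astype(float) for _ in range(3)],0).astype(np.uint8)
s=state();z=s['ee_pos'][2]-55+106
R2=lambda i:(i[...,0]-i[...,1]>45)&(i[...,2]<110)&(i[...,1]<110)
f=lambda z:(lambda p:fru(p[0],p[1],[(z-21,22.3),(z,22.3)]))
print(s['ee_pos'])
print("held",fit(f(z),[("side",b,(210,128,32,24),R2,True)],[446,30],[6,6]))
print("stand",fit(f(118),[("side",b,(215,190,28,26),R2,True)],[453,-42],[6,6]))
E
python3 m3.py
```

```text
[446.17262379  32.097648   204.74619558]
held (array([445.5,  31.5]), np.float64(5.9), [224])
stand (array([452.1, -42.5]), np.float64(5.6), [262])
```

```bash
cat > avg.py <<'E'
import sys
from h import *
from scipy.spatial.transform import Rotation as Ro
P=[];Q=[]
for _ in range(6): grab_frame("side");s=state();P.append(s['ee_pos']);Q.append(s['force'])
p=np.mean(P,0);t=list(map(float,sys.argv[1:]))
print(round(s['time_s'],2),p.round(2),np.std(P,0).round(2),s['ee_rot'].round(2),'F',np.mean(Q,0).round(2),'w',round(s['gripper_width'],1),s['gripper_force'])
Rt=Ro.from_euler('xyz',[180,0,t[3]],degrees=True);print("shift",(Rt.inv().apply(np.array(t[:3])-p)/500).round(4))
E
python3 avg.py 447.7 28.2 67 94.4
```

```text
7.25 [446.24  31.72 204.88] [0.02 0.22 0.04] [-180.     -0.     94.48] F [-0.07 -0.13 -1.11] w 44.1 19.996686180238612
shift [-0.0072  0.0024  0.2758]
```

Request:
send_rows(deltas=[[[-0.0072,0.0024,0],[0,0,0]],[[0,0,0.04],[0,0,0]],[[0,0,0.05],[0,0,0]],[[0,0,0.05],[0,0,0]],[[0,0,0.04],[0,0,0]],[[0,0,0.02],[0,0,0]],[[0,0,0],[0,0,0]],[[0,0,0],[0,0,0]]])

```text
time_s: 8.05
ee_pos: [448.5, 27.5, 105.5]
ee_rot: [179.9, 0.0, 94.4]
force: [0.4, -0.6, -0.9]
gripper_width: 44.0
gripper_force: 20.0
```

```bash
python3 avg.py 447.7 28.2 67 94.4
python3 - <<'E'
from fit import *
b=grab_frame("side");cv2.imwrite("pics/c3.png",cv2.resize(b[150:260,180:280],(545,600),interpolation=cv2.INTER_CUBIC)[...,::-1])
E
```

```text
8.35 [448.49  27.62 105.82] [0.21 0.02 0.14] [179.92  -0.    94.44] F [-0.13  0.27 -1.01] w 44.0 19.9964898097096
shift [ 0.0013 -0.0015  0.0776]
```

View pics/c3.png

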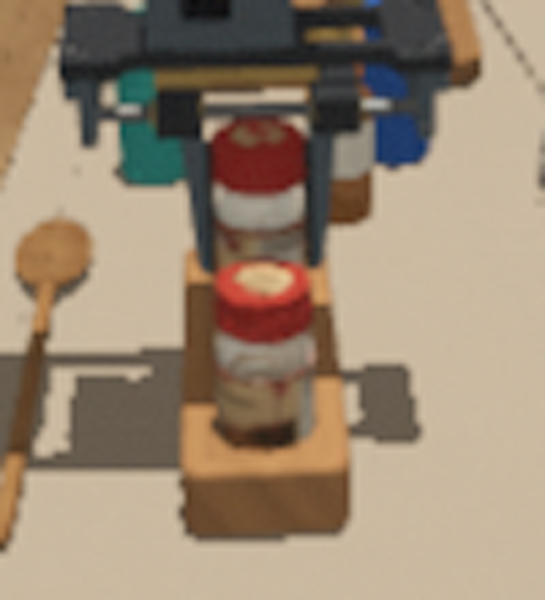

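Side view: the held jar (cap at 258,150 in the crop) lines up with the row behind the standing jar. I'll lower it in.

Request:
send_rows(deltas=[[[0.001,-0.001,0.012],[0,0,0]],[[0,0,0.014],[0,0,0]],[[0,0,0.014],[0,0,0]],[[0,0,0.014],[0,0,0]],[[0,0,0.01],[0,0,0]],[[0,0,0.008],[0,0,0]],[[0,0,0],[0,0,0]],[[0,0,0],[0,0,0]]])

```text
time_s: 9.2
ee_pos: [447.2, 28.0, 68.8]
ee_rot: [-180.0, 0.0, 94.4]
force: [0.1, -1.4, -2.1]
gripper_width: 44.1
gripper_force: 20.0
```

```bash
python3 avg.py 447.7 28.2 67 94.4
```

```text
9.5 [447.16  28.02  69.02] [0.   0.01 0.04] [180.     0.    94.44] F [ 0.04 -1.03 -1.5 ] w 44.0 19.99630509177223
shift [0.0003 0.0011 0.004 ]
```

Request:
send_rows(deltas=[[[0,0,0.003],[0,0,0]],[[0,0,0.001],[0,0,0]],[[0,0,0],[0,0,0]]])

```text
time_s: 9.8
ee_pos: [447.2, 28.0, 67.1]
ee_rot: [-180.0, -0.0, 94.4]
force: [-0.5, -2.2, 1.0]
gripper_width: 44.0
gripper_force: 20.0
```

Request:
send_rows(deltas=[[[0,0,0],[0,0,0]],[[0,0,0],[0,0,0]],[[0,0,0],[0,0,0]],[[0,0,0],[0,0,0]],[[0,0,0],[0,0,0]],[[0,0,0],[0,0,0]]], grip=0.0)

```text
time_s: 10.4
ee_pos: [447.3, 28.1, 66.9]
ee_rot: [180.0, -0.0, 94.4]
force: [0.2, -0.2, 1.0]
gripper_width: 88.9
gripper_force: 0.0
```

Request:
send_rows(deltas=[[[0,0,-0.03],[0,0,0]],[[0,0,-0.06],[0,0,0]],[[0,0,-0.06],[0,0,0]],[[0,0,-0.06],[0,0,0]],[[0,0,-0.05],[0,0,0]],[[0,0,0],[0,0,0]]])

```text
time_s: 11.0
ee_pos: [449.4, 28.2, 200.3]
ee_rot: [179.6, 0.0, 94.4]
force: [-0.1, 0.1, -0.4]
gripper_width: 91.3
gripper_force: 0.0
```

```bash
python3 plan.py 484.9 248.1 195 94.4
python3 - <<'E'
from fit import *
b=grab_frame("side");f=lambda z:(lambda p:fru(p[0],p[1],[(z-21,22.3),(z,22.3)]))
R2=lambda i:(i[...,0]-i[...,1]>45)&(i[...,2]<110)&(i[...,1]<110)
print("placed",fit(f(118),[("side",b,(215,170,26,22),R2,True)],[447,28],[6,6]))
E
```

```text
now 11.0 [449.4  28.2 200.3] [179.6   0.   94.4] F [-0.1  0.1 -0.4] w 91.3 q [  2.   8. 108.   0.  64.  -2.]
turn [0.0156 0.0003 0.0014]
shift [0.4331 0.1045 0.0105] mm 222.8
placed (array([446.1,  23. ]), np.float64(1.2), [102])
```

Request:
send_rows(deltas=[[[0.08,0.019,0.002],[0,0,0]],[[0.09,0.022,0.002],[0,0,0]],[[0.09,0.022,0.002],[0,0,0]],[[0.09,0.022,0.002],[0,0,0]],[[0.083,0.0195,0.002],[0,0,0]],[[0,0,0],[0,0,0]],[[0,0,0],[0,0,0]]])

```text
time_s: 11.75
ee_pos: [481.5, 248.0, 190.1]
ee_rot: [-179.8, 0.1, 94.6]
force: [-0.2, 1.0, -0.4]
gripper_width: 91.3
gripper_force: 0.0
```

```bash
python3 avg.py 484.9 248.5 50 94.4
python3 - <<'E'
from fit import *
a=grab_frame("top");b=grab_frame("side")
A=lambda i:(i[...,0]-i[...,2]>55)
for h in(4,8,12):
    print(h,fit(lambda p:fru(p[0],p[1],[(0,21),(p[2],21)]),[("side",b,(230,176,20,22),A,False)],[484,248,h],[3,4,3]))
can=np.hstack([cv2.resize(a[160:240,140:220],(400,400)),cv2.resize(b[100:200,195:295],(400,400),interpolation=cv2.INTER_CUBIC)])
cv2.imwrite("pics/c4.png",can[...,::-1])
E
```

```text
12.05 [482.07 246.74 191.38] [0.32 0.22 0.54] [-180.      0.     94.35] F [-0.29 -0.07  0.27] w 91.1 0.0
shift [0.0031 0.0059 0.2828]
4 (array([406.3, 303.5,   3.6]), np.float64(88.8), [92])
8 (array([484.3, 256.4,  -0. ]), np.float64(140.1), [92])
12 (array([488.1, 261.6,   0. ]), np.float64(140.1), [92])
```

View pics/c4.png

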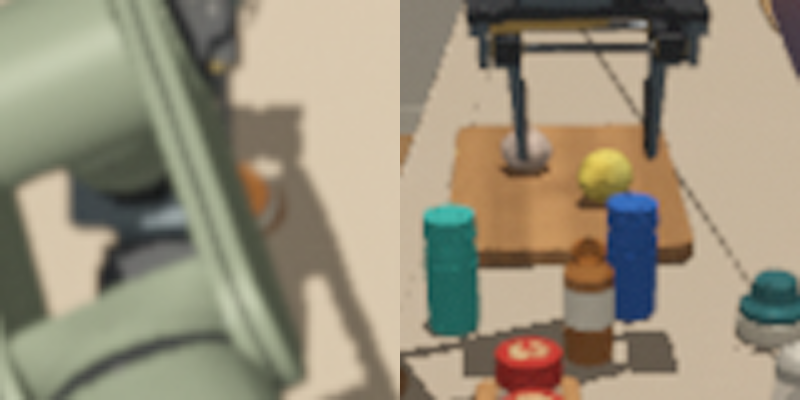

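Run:
```python
from h import *
for y in(244,248,252): print(y,proj("side",(485,y-21,0)),proj("side",(485,y,103)),proj("top",(485,y,103)))
b=np.load("b.npy").astype(int);print(b[184:195,242].tolist());print(b[156:166,242].tolist())
a=np.load("a.npy").astype(int);print((a[198,178:200,0]-a[198,178:200,2]).tolist())
```

```text
244 [242.00199569 191.45796964] [242.08716883 160.35262031] [186.40999717 197.19911022]
248 [242.01507746 190.88491367] [242.10034645 159.86006906] [185.18133669 197.16236078]
252 [242.02808068 190.31529888] [242.11344277 159.37055658] [183.95266886 197.12561112]
[[104, 68, 40], [101, 65, 37], [94, 60, 32], [90, 57, 29], [90, 57, 29], [90, 57, 29], [90, 56, 29], [151, 129, 105], [190, 172, 147], [194, 177, 153], [195, 177, 153]]
[[171, 125, 80], [171, 124, 78], [164, 118, 74], [134, 93, 56], [98, 59, 29], [104, 64, 30], [107, 64, 30], [115, 69, 31], [139, 83, 38], [153, 92, 41]]
[42, 42, 48, 69, 96, 101, 104, 105, 108, 113, 115, 112, 105, 105, 98, 68, 38, 39, 44, 43, 42, 42]
```

The jar's lower rim is at row 190.9 and its mouth edge at about row 159. Both fit y = 248 and a 103 mm height, so I'll descend.

Request:
send_rows(deltas=[[[0.003,0.0055,0],[0,0,0]],[[0,0,0.05],[0,0,0]],[[0,0,0.05],[0,0,0]],[[0,0,0.05],[0,0,0]],[[0,0,0.05],[0,0,0]],[[0,0,0.04],[0,0,0]],[[0,0,0.03],[0,0,0]],[[0,0,0.013],[0,0,0]],[[0,0,0],[0,0,0]]])

```text
time_s: 13.05
ee_pos: [484.9, 249.5, 49.8]
ee_rot: [-179.9, 0.0, 94.4]
force: [0.9, 0.0, 0.1]
gripper_width: 91.4
gripper_force: 0.0
```

Request:
send_rows(deltas=[[[0,0,0],[0,0,0]],[[0,0,0],[0,0,0]],[[0,0,0],[0,0,0]],[[0,0,0],[0,0,0]],[[0,0,0],[0,0,0]],[[0,0,0],[0,0,0]],[[0,0,0],[0,0,0]],[[0,0,0],[0,0,0]]], grip=1.0, grip_force=20)

```text
time_s: 13.85
ee_pos: [485.0, 249.7, 50.5]
ee_rot: [-180.0, -0.0, 94.4]
force: [-0.6, -0.8, 1.2]
gripper_width: 41.2
gripper_force: 20.0
```

```bash
python3 avg.py 484.9 248.5 50 94.4
```

```text
14.15 [485.03 249.66  50.51] [0.01 0.01 0.01] [-179.98   -0.     94.44] F [-1.04 -0.13  1.51] w 41.9 19.996106999460608
shift [-0.0023 -0.0004  0.001 ]
```

Request:
send_rows(deltas=[[[0,0,-0.02],[0,0,0]],[[0,0,-0.05],[0,0,0]],[[0,0,-0.06],[0,0,0]],[[0,0,-0.06],[0,0,0]],[[0,0,-0.05],[0,0,0]],[[0,0,-0.02],[0,0,0]],[[0,0,0],[0,0,0]]])

```text
time_s: 14.85
ee_pos: [485.9, 250.0, 181.8]
ee_rot: [179.8, -0.1, 94.4]
force: [-0.3, 0.6, -3.1]
gripper_width: 41.4
gripper_force: 20.0
```

```bash
python3 plan.py 442.8 99 180 94.4
```

```text
now 14.85 [485.9 250.  181.8] [ 1.798e+02 -1.000e-01  9.440e+01] F [-0.3  0.6 -3.1] w 41.4 q [26. 18. 98. -0. 65. 22.]
turn [ 0.0061 -0.0024  0.0016]
shift [-0.2945 -0.109   0.0036] mm 157.0
```

Request:
send_rows(deltas=[[[-0.05,-0.019,0],[0,0,0]],[[-0.07,-0.026,0],[0,0,0]],[[-0.07,-0.026,0],[0,0,0]],[[-0.06,-0.022,0],[0,0,0]],[[-0.0445,-0.016,0],[0,0,0]],[[0,0,0],[0,0,0]],[[0,0,0],[0,0,0]],[[0,0,0],[0,0,0]]])

```text
time_s: 15.65
ee_pos: [442.3, 99.2, 179.8]
ee_rot: [-179.9, -0.0, 94.5]
force: [-0.1, 0.9, -1.9]
gripper_width: 41.3
gripper_force: 20.0
```

```bash
python3 avg.py 442.8 98.1 62.5 94.4
python3 - <<'E'
from h import *
s=state();b=grab_frame("side");z=s['ee_pos'][2]-50.5;x,y=s['ee_pos'][:2]
for dy in(-3,0,3):print(dy,proj("side",(x,y+dy-21,z)),proj("side",(x,y+dy,z+103)))
u,v=proj("side",(x,y-21,z)).round().astype(int);print(u,v,b[v-5:v+6,u].tolist());print([int(i) for i in b[v-6,u-14:u+15].astype(int)[:,0]-b[v-6,u-14:u+15].astype(int)[:,2]])
cv2.imwrite("pics/c5.png",cv2.resize(b[v-70:v+40,u-50:u+50],(545,600),interpolation=cv2.INTER_CUBIC)[...,::-1]);print(u-50,v-70)
E
```

```text
15.95 [442.38  99.31 180.15] [0.02 0.1  0.14] [-1.800e+02 -1.000e-02  9.449e+01] F [ 0.09  0.02 -1.91] w 41.6 19.993795384070836
shift [-0.0025  0.0006  0.2353]
-3 [226.02363487 175.64110007] [225.5951249  137.58595578]
0 [226.07872672 175.16812619] [225.65324356 137.20388449]
3 [226.13352068 174.69770976] [225.71103758 136.82394743]
226 175 [[108, 70, 39], [108, 71, 41], [109, 73, 44], [109, 72, 42], [110, 74, 44], [130, 98, 70], [179, 157, 132], [201, 184, 160], [201, 184, 160], [201, 183, 159], [201, 184, 159]]
[-55, -53, 11, 35, 42, 42, 45, 52, 62, 66, 68, 68, 69, 68, 68, 68, 69, 68, 68, 67, 65, 55, 45, 42, 42, 42, 42, 42, 41]
176 105
```

View pics/c5.png

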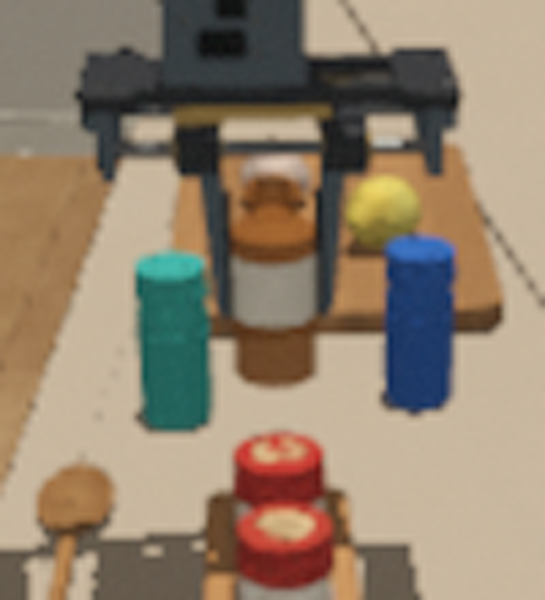

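Request:
send_rows(deltas=[[[0,0.001,0.03],[0,0,0]],[[0,0,0.05],[0,0,0]],[[0,0,0.04],[0,0,0]],[[0,0,0.03],[0,0,0]],[[0,0,0.016],[0,0,0]],[[0,0,0],[0,0,0]],[[0,0,0],[0,0,0]]])

```text
time_s: 16.7
ee_pos: [443.3, 98.8, 98.0]
ee_rot: [179.9, -0.0, 94.4]
force: [0.3, 0.5, -1.6]
gripper_width: 41.7
gripper_force: 20.0
```

```bash
python3 avg.py 442.9 99.5 62.5 94.4
```

```text
17.0 [443.32  98.83  98.16] [0.16 0.05 0.11] [ 1.7993e+02 -1.0000e-02  9.4440e+01] F [ 0.15  0.24 -1.83] w 41.6 19.993746604886837
shift [ 0.0014 -0.0007  0.0713]
```

Request:
send_rows(deltas=[[[0.0014,-0.0007,0.008],[0,0,0]],[[0,0,0.01],[0,0,0]],[[0,0,0.01],[0,0,0]],[[0,0,0.01],[0,0,0]],[[0,0,0.01],[0,0,0]],[[0,0,0.008],[0,0,0]],[[0,0,0.006],[0,0,0]],[[0,0,0.004],[0,0,0]],[[0,0,0],[0,0,0]],[[0,0,0],[0,0,0]]])

```text
time_s: 18.0
ee_pos: [442.4, 99.4, 64.5]
ee_rot: [180.0, -0.0, 94.4]
force: [0.1, 0.9, -1.9]
gripper_width: 41.5
gripper_force: 20.0
```

```bash
python3 avg.py 442.9 99.5 62.5 94.4
```

```text
18.3 [442.48  99.39  64.6 ] [0.03 0.01 0.02] [ 1.7998e+02 -1.0000e-02  9.4440e+01] F [ 0.04 -0.08 -1.9 ] w 41.3 19.993833609041758
shift [0.0002 0.0009 0.0042]
```

Request:
send_rows(deltas=[[[0,0,0.003],[0,0,0]],[[0,0,0.0012],[0,0,0]],[[0,0,0],[0,0,0]]])

```text
time_s: 18.6
ee_pos: [442.3, 99.4, 62.5]
ee_rot: [-180.0, -0.0, 94.4]
force: [-0.4, -0.4, 1.1]
gripper_width: 41.7
gripper_force: 20.0
```

Request:
send_rows(deltas=[[[0,0,0],[0,0,0]],[[0,0,0],[0,0,0]],[[0,0,0],[0,0,0]],[[0,0,0],[0,0,0]],[[0,0,0],[0,0,0]],[[0,0,0],[0,0,0]]], grip=0.0)

```text
time_s: 19.2
ee_pos: [442.4, 99.4, 62.3]
ee_rot: [180.0, -0.0, 94.4]
force: [-0.6, -0.1, -0.1]
gripper_width: 86.8
gripper_force: 0.0
```

Request:
send_rows(deltas=[[[0,0,-0.03],[0,0,0]],[[0,0,-0.06],[0,0,0]],[[0,0,-0.06],[0,0,0]],[[0,0,-0.06],[0,0,0]],[[0,0,-0.06],[0,0,0]],[[0,0,0],[0,0,0]]])

```text
time_s: 19.8
ee_pos: [444.8, 99.9, 201.2]
ee_rot: [179.5, -0.1, 94.4]
force: [-0.0, 1.1, 0.6]
gripper_width: 91.1
gripper_force: 0.0
```

```bash
python3 plan.py 463.7 -229.6 150 94.4
```

```text
now 19.8 [444.8  99.9 201.2] [ 1.795e+02 -1.000e-01  9.440e+01] F [-0.   1.1  0.6] w 91.1 q [ 11.   9. 107.   0.  64.   7.]
turn [ 0.0178 -0.0023  0.0015]
shift [-0.6599 -0.0129  0.1024] mm 334.0
```

Run:
```python
from fit import *
g=lambda n:np.mean([grab_frame(n).astype(float) for _ in range(3)],0).astype(np.uint8)
a,b=g("top"),g("side")
for th in(100,110,130):
    D=lambda i:i.max(-1)<th
    print(th,fit(snap,[("top",a,(315,196,26,28),D,True)],[462,-231,28],[6,6,0.01])[::2],fit(snap,[("side",b,(212,268,38,38),D,True)],[462,-231,28],[6,6,6]),fit(snap,[("top",a,(315,196,26,28),D,True),("side",b,(212,268,38,38),D,True)],[462,-231,28],[6,6,6]))
```

```text
100 (array([ 463.4, -227.3,   28. ]), [81]) (array([ 462.1, -203.3,   -1. ]), np.float64(1.8), [373]) (array([ 463.4, -227.1,   21.6]), np.float64(52.1), [81, 373])
110 (array([ 464.3, -228.1,   28. ]), [90]) (array([ 462.4, -210. ,    5.4]), np.float64(2.0), [380]) (array([ 463.2, -228.9,   23.9]), np.float64(41.2), [90, 380])
130 (array([ 464.1, -229.9,   28. ]), [104]) (array([ 463.4, -229.5,   24.1]), np.float64(3.6), [393]) (array([ 463.7, -230.7,   25.1]), np.float64(22.7), [104, 393])
```

Request:
send_rows(deltas=[[[-0.08,-0.0016,0],[0,0,0]],[[-0.085,-0.0016,0],[0,0,0]],[[-0.09,-0.0018,0],[0,0,0]],[[-0.09,-0.0018,0],[0,0,0]],[[-0.09,-0.0018,0],[0,0,0]],[[-0.085,-0.0016,0],[0,0,0]],[[-0.08,-0.0016,0],[0,0,0]],[[-0.06,-0.001,0],[0,0,0]],[[0,0,0],[0,0,0]],[[0,0,0],[0,0,0]]])

```text
time_s: 21.1
ee_pos: [460.9, -230.1, 196.1]
ee_rot: [-179.9, -0.1, 94.4]
force: [0.5, 1.1, 0.0]
gripper_width: 91.4
gripper_force: 0.0
```

```bash
python3 avg.py 464 -230 16.5 94.4
python3 - <<'E'
from fit import *
g=lambda n:np.mean([grab_frame(n).astype(float) for _ in range(3)],0).astype(np.uint8)
a,b=g("top"),g("side");np.save("a2.npy",a);np.save("b2.npy",b)
tb=(214,192,78,44)
print("block",fit(lambda p:box(p),[("top",a,tb,W,True)],[448,28,4.4],[4,4,3]))
can=np.vstack([cv2.resize(a[185:240,210:345],(800,326),interpolation=cv2.INTER_CUBIC),np.hstack([cv2.resize(b[170:260,190:260],(213,274),interpolation=cv2.INTER_CUBIC),cv2.resize(b[200:310,170:290],(587,274)) ])])
cv2.imwrite("pics/c6.png",can[...,::-1])
E
```

```text
21.4 [ 461.3  -229.12  196.95] [0.2  0.17 0.34] [-1.800e+02 -1.000e-02  9.453e+01] F [-0.17  0.27 -0.2 ] w 91.2 0.0
shift [-0.0022  0.0053  0.3609]
block (array([448.3,  28.4,   4.4]), np.float64(7.2), [1534])
```

View pics/c6.png

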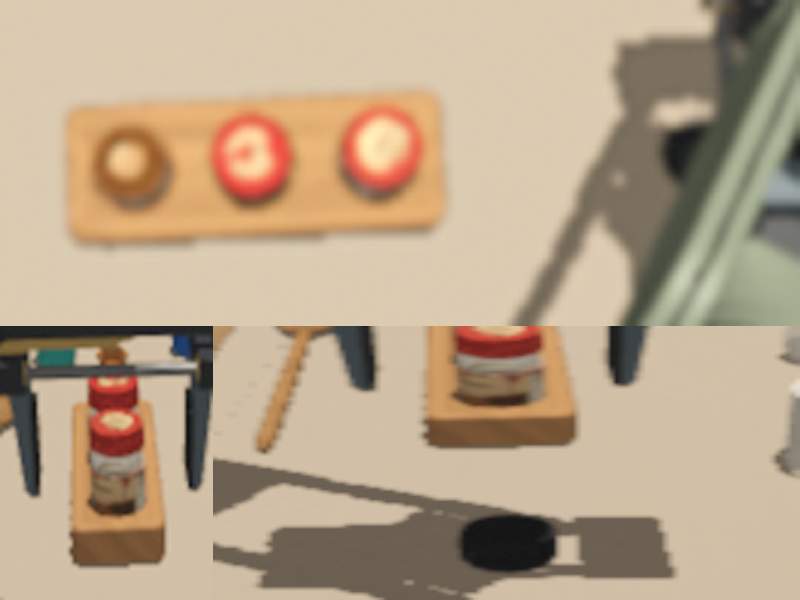

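Top crop: the amber jar is in pocket 3 at (130,160), the moved jar in pocket 2 at (252,155) and the standing jar at (381,150), all seated. The cap sits between the fingers in the side view. I'll centre the cap along the row first with a quarter-turned squeeze, then grip it across.

Request:
send_rows(deltas=[[[-0.0022,0.0053,0.02],[0,0,0.2618]],[[0,0,0.02],[0,0,0.2618]],[[0,0,0.02],[0,0,0.2618]],[[0,0,0.02],[0,0,0.2618]],[[0,0,0.02],[0,0,0.2618]],[[0,0,0.02],[0,0,0.2618]],[[0,0,0.02],[0,0,0.2618]],[[0,0,0.02],[0,0,0.2618]],[[0,0,0.02],[0,0,0.2618]],[[0,0,0.02],[0,0,0.2618]]])

```text
time_s: 22.7
ee_pos: [464.3, -231.1, 97.0]
ee_rot: [180.0, -0.0, 19.1]
force: [0.0, -0.3, -0.6]
gripper_width: 91.2
gripper_force: 0.0
```

Request:
send_rows(deltas=[[[0,0,0.02],[0,0,0.2618]],[[0,0,0.02],[0,0,0.2618]],[[0,0,0],[0,0,0]],[[0,0,0],[0,0,0]]])

```text
time_s: 23.1
ee_pos: [464.4, -231.1, 77.5]
ee_rot: [-180.0, -0.0, 4.6]
force: [-0.2, -0.7, 1.1]
gripper_width: 91.5
gripper_force: 0.0
```

```bash
python3 avg.py 464 -230 17 4.4
```

```text
23.4 [ 464.59 -231.2    77.83] [0.06 0.03 0.07] [ 1.7998e+02 -4.0000e-02  4.4800e+00] F [-0.1  -0.08  0.01] w 91.0 0.0
shift [-0.001  -0.0025  0.1217]
```

Request:
send_rows(deltas=[[[-0.001,-0.0025,0.02],[0,0,0]],[[0,0,0.03],[0,0,0]],[[0,0,0.03],[0,0,0]],[[0,0,0.025],[0,0,0]],[[0,0,0.0135],[0,0,0]],[[0,0,0],[0,0,0]],[[0,0,0],[0,0,0]]])

```text
time_s: 24.1
ee_pos: [463.9, -229.9, 18.2]
ee_rot: [180.0, -0.0, 4.4]
force: [0.7, 0.3, -0.1]
gripper_width: 91.2
gripper_force: 0.0
```

Request:
send_rows(deltas=[[[0,0,0],[0,0,0]],[[0,0,0],[0,0,0]],[[0,0,0],[0,0,0]],[[0,0,0],[0,0,0]],[[0,0,0],[0,0,0]],[[0,0,0],[0,0,0]],[[0,0,0],[0,0,0]],[[0,0,0],[0,0,0]]], grip=1.0, grip_force=8)

```text
time_s: 24.9
ee_pos: [463.7, -229.9, 18.1]
ee_rot: [180.0, -0.0, 4.4]
force: [-0.5, 0.5, 1.1]
gripper_width: 41.8
gripper_force: 8.0
```

```bash
python3 avg.py 464 -230 17 4.4
```

```text
25.2 [ 463.73 -229.9    18.12] [0.02 0.   0.01] [ 1.80e+02 -1.00e-02  4.44e+00] F [-0.05 -0.72  0.57] w 41.3 7.9999954998493195
shift [0.0005 0.0002 0.0022]
```

Request:
send_rows(deltas=[[[0,0,0],[0,0,0]],[[0,0,0],[0,0,0]],[[0,0,0],[0,0,0]],[[0,0,0],[0,0,0]],[[0,0,0],[0,0,0]],[[0,0,0],[0,0,0]],[[0,0,0],[0,0,-0.2618]],[[0,0,0],[0,0,-0.2618]],[[0,0,0],[0,0,-0.2618]],[[0,0,0],[0,0,-0.2618]]], grip=0.0)

```text
time_s: 26.2
ee_pos: [463.6, -229.8, 18.1]
ee_rot: [-180.0, -0.0, 34.8]
force: [1.0, -0.6, 0.4]
gripper_width: 91.0
gripper_force: 0.0
```

Request:
send_rows(deltas=[[[0,0,0],[0,0,-0.2618]],[[0,0,0],[0,0,-0.2618]],[[0,0,0],[0,0,-0.2618]],[[0,0,0],[0,0,-0.2618]],[[0,0,0],[0,0,-0.2618]],[[0,0,0],[0,0,-0.2618]],[[0,0,0],[0,0,-0.2618]],[[0,0,0],[0,0,-0.2618]],[[0,0,0],[0,0,0]],[[0,0,0],[0,0,0]]])

```text
time_s: 27.2
ee_pos: [463.7, -229.8, 18.1]
ee_rot: [180.0, -0.0, 94.3]
force: [0.3, 0.3, 0.1]
gripper_width: 91.1
gripper_force: 0.0
```

```bash
python3 avg.py 463.7 -229.9 18 94.4
python3 - <<'E'
from fit import *
a=np.load("a2.npy").astype(np.uint8)
# jar mouth and caps in the top view, relative to the known block
up=lambda p:fru(p[0],p[1],[(75,21),(90,21),(98,12.5),(108,15.5),(115,11.5)])
Wd=lambda i:(i[...,0]-i[...,1]>48)&(i[...,0]<190)
print("open",fit(up,[("top",a,(222,202,20,20),Wd,True)],[443,98],[4,4]))
for n,b,p in(("mid",(243,201,20,22),[448,28]),("stand",(264,199,22,24),[453,-42])):
    print(n,fit(lambda q:fru(q[0],q[1],[(97,22.3),(118,22.3)]),[("top",a,b,R,True)],p,[4,4]))
c=a[200:226,222:244].astype(int)
for r in range(203,222): print(r,(a[r,222:243,0].astype(int)).tolist(),(a[r,222:243,0].astype(int)-a[r,222:243,2]).tolist())
for X in[(442.9,98.1,115)]: print(proj("top",X))
E
```

```text
27.5 [ 463.67 -229.82   18.07] [0.01 0.01 0.01] [ 1.80e+02 -1.00e-02  9.44e+01] F [ 0.17  0.19 -0.25] w 91.1 0.0
shift [-0.0002  0.      0.0001]
open (array([442.3,  97.5]), np.float64(9.4), [123])
mid (array([447.4,  29.5]), np.float64(3.2), [172])
stand (array([454.2, -42.1]), np.float64(1.1), [167])
203 [215, 214, 214, 215, 216, 218, 219, 220, 222, 224, 225, 226, 225, 227, 228, 229, 229, 229, 230, 230, 230] [71, 82, 87, 90, 89, 89, 90, 93, 97, 99, 99, 101, 104, 105, 105, 105, 105, 106, 107, 109, 109]
204 [218, 222, 222, 223, 223, 223, 223, 223, 225, 226, 227, 228, 229, 230, 231, 232, 232, 232, 232, 233, 233] [97, 108, 110, 112, 111, 111, 110, 111, 112, 112, 113, 113, 114, 113, 114, 113, 113, 114, 114, 114, 115]
205 [223, 227, 225, 224, 225, 224, 221, 218, 216, 215, 216, 216, 219, 224, 227, 228, 228, 227, 227, 228, 227] [110, 115, 113, 112, 112, 111, 111, 112, 113, 114, 113, 112, 111, 112, 112, 112, 112, 112, 112, 111, 112]
206 [225, 226, 222, 220, 219, 217, 209, 199, 193, 190, 190, 192, 199, 209, 217, 221, 222, 222, 221, 221, 221] [112, 114, 111, 109, 110, 111, 111, 112, 113, 114,
[... 2559 characters left out ...]
, 61, 70, 92, 106, 110, 110, 111, 110]
219 [226, 230, 224, 220, 214, 206, 194, 170, 146, 138, 138, 136, 138, 152, 178, 203, 217, 220, 220, 220, 220] [107, 114, 110, 109, 107, 105, 99, 86, 69, 61, 58, 55, 59, 74, 93, 104, 110, 109, 110, 110, 110]
220 [227, 231, 224, 220, 218, 216, 211, 199, 182, 173, 171, 172, 179, 192, 207, 217, 221, 221, 220, 220, 220] [105, 113, 111, 109, 107, 107, 105, 101, 93, 88, 87, 87, 92, 100, 107, 109, 110, 110, 109, 109, 110]
221 [225, 229, 224, 222, 222, 222, 222, 219, 215, 211, 210, 211, 214, 219, 223, 225, 225, 224, 225, 225, 225] [103, 113, 110, 109, 109, 110, 109, 109, 109, 108, 108, 108, 109, 110, 111, 111, 111, 110, 111, 111, 111]
[230.44042856 211.10254166]
```

Request:
send_rows(deltas=[[[0,0,0],[0,0,0]],[[0,0,0],[0,0,0]],[[0,0,0],[0,0,0]],[[0,0,0],[0,0,0]],[[0,0,0],[0,0,0]],[[0,0,0],[0,0,0]],[[0,0,0],[0,0,0]],[[0,0,0],[0,0,0]]], grip=1.0, grip_force=55)

```text
time_s: 28.3
ee_pos: [463.7, -229.8, 18.1]
ee_rot: [180.0, -0.0, 94.4]
force: [-0.1, -0.0, 0.1]
gripper_width: 40.8
gripper_force: 55.0
```

Request:
send_rows(deltas=[[[0,0,-0.03],[0,0,0]],[[0,0,-0.06],[0,0,0]],[[0,0,-0.07],[0,0,0]],[[0,0,-0.07],[0,0,0]],[[0,0,-0.07],[0,0,0]],[[0,0,-0.05],[0,0,0]],[[0,0,0],[0,0,0]]])

```text
time_s: 29.0
ee_pos: [465.5, -230.8, 196.7]
ee_rot: [179.6, 0.2, 94.4]
force: [-0.1, -0.7, -0.6]
gripper_width: 41.3
gripper_force: 55.0
```

```bash
python3 plan.py 442.2 97.6 190 94.4
```

```text
now 29.0 [ 465.5 -230.8  196.7] [179.6   0.2  94.4] F [-0.1 -0.7 -0.6] w 41.3 q [-28.  14. 100.   0.  65. -32.]
turn [0.0136 0.0084 0.0015]
shift [0.6584 0.0039 0.0133] mm 329.3
```

Request:
send_rows(deltas=[[[0.07,0.001,0],[0,0,0]],[[0.085,0.001,0],[0,0,0]],[[0.09,0.001,0],[0,0,0]],[[0.09,0.001,0],[0,0,0]],[[0.09,0.001,0],[0,0,0]],[[0.09,0.001,0],[0,0,0]],[[0.08,0.001,0],[0,0,0]],[[0.063,0,0],[0,0,0]],[[0,0,0],[0,0,0]],[[0,0,0],[0,0,0]]])

```text
time_s: 30.0
ee_pos: [440.8, 98.5, 191.8]
ee_rot: [-179.9, 0.0, 94.6]
force: [0.2, 0.2, -0.2]
gripper_width: 41.4
gripper_force: 55.0
```

```bash
python3 avg.py 442.2 97.6 142 94.4
python3 - <<'E'
from fit import *
g=lambda n:np.mean([grab_frame(n).astype(float) for _ in range(3)],0).astype(np.uint8)
b=g("side");p=state()['ee_pos'];z=p[2]-18.1;print(proj("side",(p[0],p[1]-21,z)),proj("side",(p[0],p[1]+21,z+28)))
u,v=proj("side",(p[0],p[1],z)).round().astype(int)
print(b[v-14:v+8,u].max(-1).tolist(),v-14);print(b[v-3,u-14:u+15].max(-1).tolist(),u-14,u)
cv2.imwrite("pics/c7.png",cv2.resize(b[130:230,180:280],(600,600),interpolation=cv2.INTER_CUBIC)[...,::-1])
E
```

```text
30.3 [441.45  97.55 192.55] [0.23 0.19 0.31] [-179.99    0.     94.34] F [-0.22 -0.26 -0.64] w 41.1 54.99978041276336
shift [-0.      0.0015  0.1011]
[225.48022585 160.33867011] [226.04702206 145.00847861]
[85, 143, 144, 50, 20, 22, 22, 23, 26, 23, 25, 24, 21, 23, 21, 22, 23, 109, 153, 136, 94, 88] 143
[151, 124, 130, 76, 61, 46, 24, 23, 21, 20, 21, 23, 23, 23, 24, 21, 22, 25, 20, 21, 20, 27, 41, 57, 75, 147, 179, 177, 176] 212 226
```

View pics/c7.png

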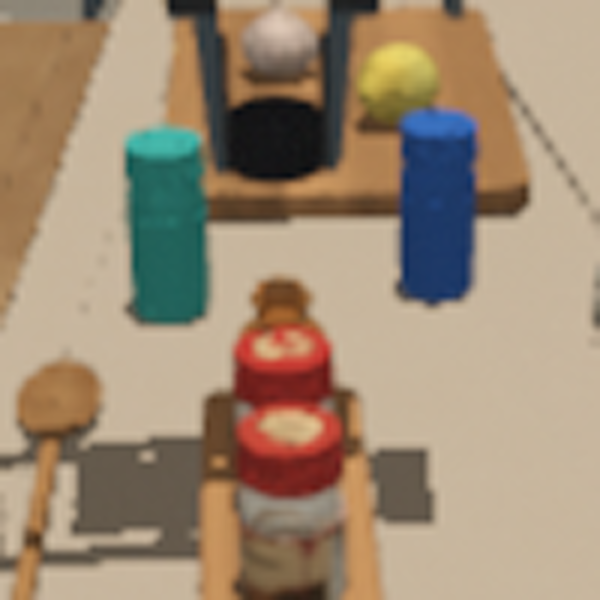

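Run:
```python
from h import *
b=np.mean([grab_frame("side").astype(float) for _ in range(3)],0)
for r in range(175,184): print(r,b[r,218:236,0].astype(int).tolist())
for x in(440,442,444): print(x,proj("side",(x,97.6,115)),proj("side",(x,97.6,108)),proj("side",(x,97.6+11.5,115)),proj("side",(x,97.6+15,108)))
```

```text
175 [200, 200, 200, 200, 200, 199, 197, 192, 191, 194, 196, 197, 199, 199, 199, 200, 200, 199]
176 [200, 200, 200, 200, 193, 184, 174, 158, 157, 160, 165, 178, 194, 200, 200, 200, 199, 199]
177 [199, 200, 200, 200, 190, 163, 128, 107, 111, 108, 109, 136, 174, 194, 199, 199, 199, 199]
178 [200, 200, 200, 193, 179, 152, 111, 111, 112, 108, 108, 114, 143, 176, 194, 199, 199, 200]
179 [200, 199, 200, 182, 147, 131, 110, 111, 111, 108, 109, 113, 131, 159, 186, 200, 200, 199]
180 [199, 200, 200, 184, 150, 130, 106, 109, 110, 108, 105, 110, 129, 159, 187, 199, 200, 200]
181 [200, 200, 199, 194, 166, 118, 117, 138, 143, 141, 136, 122, 119, 164, 194, 199, 199, 199]
182 [199, 200, 200, 196, 165, 116, 144, 160, 165, 164, 160, 141, 117, 159, 193, 200, 200, 200]
183 [200, 200, 194, 179, 152, 133, 148, 153, 152, 152, 149, 139, 134, 151, 175, 193, 200, 200]
440 [225.70768642 176.87778672] [225.76157378 179.08230241] [225.91485298 175.11403691] [226.02936956 176.76772613]
442 [226.41231053 176.88275028] [226.46381653 179.08711284] [226.61239177 175.11905903] [226.72246055 176.77261531]
444 [227.11684717 176.88771323] [227.16597241 179.09192268] [227.30984483 175.12408054] [227.41546691 176.77750389]
```

Request:
send_rows(deltas=[[[0,0,0.03],[0,0,0]],[[0,0,0.04],[0,0,0]],[[0,0,0.03],[0,0,0]],[[0,0,0.015],[0,0,0]],[[0,0,0],[0,0,0]],[[0,0,0],[0,0,0]]], grip_force=60)

```text
time_s: 31.2
ee_pos: [442.1, 98.6, 136.1]
ee_rot: [179.9, -0.0, 94.4]
force: [-0.5, -0.2, -0.4]
gripper_width: 41.0
gripper_force: 60.0
```

```bash
python3 avg.py 441.6 97.4 128 94.4
python3 - <<'E'
from h import *
b=grab_frame("side");cv2.imwrite("pics/c8.png",cv2.resize(b[140:220,190:270],(600,600),interpolation=cv2.INTER_CUBIC)[...,::-1])
E
```

```text
31.5 [442.16  98.56 136.27] [0.14 0.03 0.12] [ 1.7994e+02 -1.0000e-02  9.4440e+01] F [-0.28 -0.31 -0.38] w 40.9 59.999721720814705
shift [-0.0022 -0.0013  0.0165]
```

View pics/c8.png

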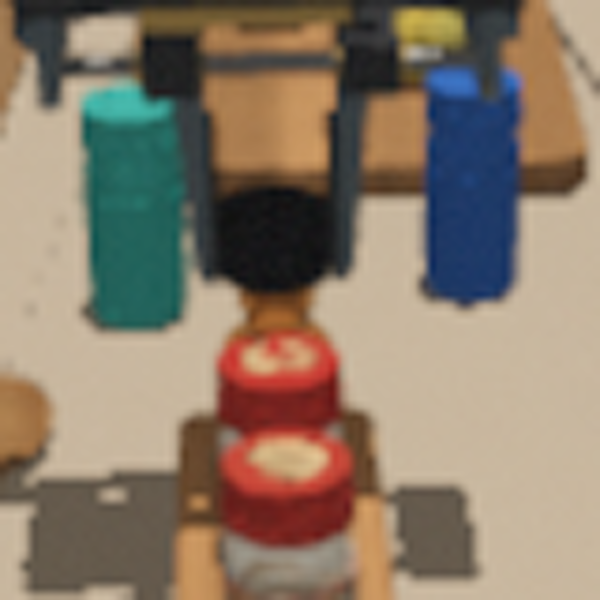

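Side crop: the cap (274,240) sits directly over the neck (278,305), with about 1 mm of column difference. I'll start pressing slowly.

Request:
send_rows(deltas=[[[-0.0016,0,0.004],[0,0,0]],[[0,0,0.004],[0,0,0]],[[0,0,0.004],[0,0,0]],[[0,0,0.002],[0,0,0]],[[0,0,0],[0,0,0]],[[0,0,0],[0,0,0]]])

```text
time_s: 32.15
ee_pos: [441.7, 97.7, 128.5]
ee_rot: [-180.0, -0.0, 94.4]
force: [-0.4, -1.6, -0.2]
gripper_width: 41.0
gripper_force: 60.0
```

Request:
send_rows(deltas=[[[0,0,0.003],[0,0,0]],[[0,0,0.002],[0,0,0]],[[0,0,0],[0,0,0]]])

```text
time_s: 32.45
ee_pos: [442.0, 97.6, 126.4]
ee_rot: [180.0, 0.0, 94.4]
force: [-1.2, -1.3, 2.6]
gripper_width: 41.1
gripper_force: 60.0
```

Request:
send_rows(deltas=[[[0,0,0.002],[0,0,0]],[[0,0,0.002],[0,0,0]],[[0,0,0],[0,0,0]]])

```text
time_s: 32.75
ee_pos: [442.6, 97.7, 125.1]
ee_rot: [179.9, -0.0, 94.4]
force: [0.5, -1.6, 7.5]
gripper_width: 40.9
gripper_force: 60.0
```

Request:
send_rows(deltas=[[[0,0,0.002],[0,0,0]],[[0,0,0.002],[0,0,0]],[[0,0,0],[0,0,0]]])

```text
time_s: 33.05
ee_pos: [442.9, 97.7, 123.4]
ee_rot: [179.8, -0.0, 94.5]
force: [0.3, -1.4, 10.0]
gripper_width: 41.0
gripper_force: 60.0
```

Request:
send_rows(deltas=[[[0,0,0.002],[0,0,0]],[[0,0,0.002],[0,0,0]],[[0,0,0],[0,0,0]]])

```text
time_s: 33.35
ee_pos: [440.9, 97.7, 119.4]
ee_rot: [-179.9, -0.0, 94.4]
force: [-0.3, 0.2, -1.9]
gripper_width: 40.9
gripper_force: 60.0
```

Request:
send_rows(deltas=[[[0,0,0.002],[0,0,0]],[[0,0,0.002],[0,0,0]],[[0,0,0],[0,0,0]]])

```text
time_s: 33.65
ee_pos: [441.5, 97.6, 117.8]
ee_rot: [-180.0, -0.0, 94.4]
force: [0.3, -0.2, -0.4]
gripper_width: 41.2
gripper_force: 60.0
```

Force peaked near 10 N and dropped to about 0 around 6 mm above home, so that was the click. I'll keep going down to hard home.

Request:
send_rows(deltas=[[[0,0,0.002],[0,0,0]],[[0,0,0.002],[0,0,0]],[[0,0,0],[0,0,0]]])

```text
time_s: 33.95
ee_pos: [441.8, 97.7, 116.1]
ee_rot: [180.0, -0.0, 94.4]
force: [0.5, 0.0, 1.0]
gripper_width: 41.0
gripper_force: 60.0
```

Request:
send_rows(deltas=[[[0,0,0.002],[0,0,0]],[[0,0,0.002],[0,0,0]],[[0,0,0],[0,0,0]]])

```text
time_s: 34.25
ee_pos: [442.5, 97.7, 116.0]
ee_rot: [179.9, -0.0, 94.4]
force: [-3.0, -1.6, 14.2]
gripper_width: 41.0
gripper_force: 60.0
```

Hard home: z stopped at 116.0 (116.1 predicted) and the force is rising. I'll press a little harder and check that it holds.

Request:
send_rows(deltas=[[[0,0,0.002],[0,0,0]],[[0,0,0.002],[0,0,0]],[[0,0,0],[0,0,0]],[[0,0,0],[0,0,0]]])

```text
time_s: 34.65
ee_pos: [443.3, 97.9, 116.0]
ee_rot: [179.7, -0.0, 94.4]
force: [-6.1, -1.6, 27.0]
gripper_width: 41.3
gripper_force: 60.0
```

```bash
python3 avg.py 441.6 97.6 116 94.4
python3 - <<'E'
from h import *
b=grab_frame("side");cv2.imwrite("pics/c9.png",cv2.resize(b[130:260,170:300],(600,600),interpolation=cv2.INTER_CUBIC)[...,::-1])
E
```

```text
34.95 [443.28  97.94 116.  ] [0.01 0.01 0.01] [ 1.7971e+02 -4.0000e-02  9.4450e+01] F [-5.74 -1.83 27.95] w 41.1 60.012333299964666
shift [-0.0004 -0.0034  0.    ]
```

View pics/c9.png

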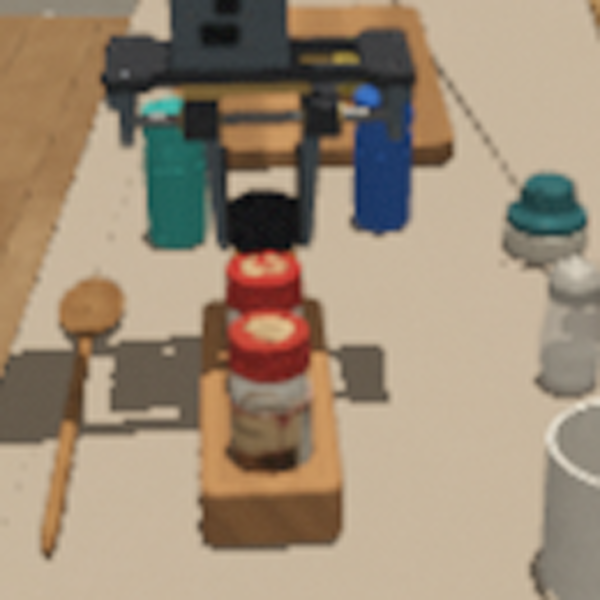

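The cap is home and held at a steady 28 N (crop 263,222). All three jars are in the block, and the mug and salt shaker in the crop stand as they did at the start.

```bash
python3 -c "
from workcell import *
print(job_done())"
```

```text
the job is handed in; nothing more can be done
None
```

The job is handed in: the capped jar is in the middle pocket, the amber jar is in the last one, and its cap clicked and went fully home, with the gripper still pressing it down at about 28 N.

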